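# Coast test of a finishing turntable

## Robot

A 6-joint arm with a two-finger parallel gripper is mounted at the origin on the work surface. World frame = base frame: x ahead of the robot, y to its left, z up, the work surface at z = 0. Lengths are in m, angles in rad, forces in N, time in s.
With the tool pointing down it reaches from about 0.35 to 0.775 m from the base axis. Payload 5.5 kg.
Tool frame: the origin (TCP) lies between the finger pads, 19 mm behind the fingertips; this is the grasp point; z points along the fingers, y is the direction in which the jaws open and shut (so a half turn about z gives the same grasp; the last joint's range is limited). The gripper opens to 85 mm and grips with 20 to 120 N. Pads are 22 mm wide; open, the fingers measure 114 mm over their backs; the gripper's body (76 mm by 85 mm) begins 54 mm behind the grasp point. The pads swing forward as they close: fully open they stand 13 mm farther back than shut.
Start: joints at [-1.311, 0.313, 0.046, 1.304, 0, 1.431], TCP at [0.224, -0.53, 0.25] pointing down, gripper open.
Joint ranges: [-2.76, 2.76], [-0.86, 1.69], [-1.03, 1.26], [-2.2, 2.34], [-1.47, 1.5], [-3.14, 3.14]. Speed limits (rad/s): [2.57, 2.57, 3.14, 3.14, 3.14, 3.14].

## Interface

Orientations are given as a unit quaternion [w, x, y, z].
In Python, from workcell import get_state, imaging, env, spotter gives the robot as it stands.
- The arm moves only by the tool play_rows, never from a script. Its argument "moves" is a list of rows, each an object with "claw": the finger opening in cm, from 0 to 8.54; "delta_pos": the shift along the tool's x, y, z in cm, a list of three; "twist": the turn about the tool's z in degrees. A call has 1 to 12 rows; each row is the pose to reach, as a shift and turn from the pose commanded when the call began, along the tool's axes at that moment; what a row does not reach only later rows make up. A row lasts 1/8 s, in which the tool goes at most 62.5 mm and 10.7 degrees, less where a joint would pass 70% of its speed; a pose out of reach is approached as far as the arm can. A call with a gripper value outside its range is refused whole. The fingers move at their own pace and stop on an object; "force" is the grip in N (left out, the last holds). Time passes only in rows, so rows that repeat a pose let the fingers close. It gives the time, the measured TCP pose, the force and the opening at its end, in the units of the state.
- get_state(): the state, without advancing time (a new reading comes with each control period).
- imaging.read_camera(name): name is "side" or "top"; returns the picture (420x560x3 uint8, red, green, blue); there is no depth.
- imaging.camera_info(name): a dict with "fx", "fy", "cx", "cy" (pixels), "k1" (the pictures are not rectified: a ray, as slopes to the right and down, at radius r is drawn at 1 + k1 r^2 times it, then the intrinsics apply), "world_to_cam" (4x4, takes a point from world to camera coordinates). Camera axes: x right, y down, z forward; pixel columns grow to the right and rows downward; lengths in m; the calibration is good to about 2 mm. A picture is of the moment at which its call begins. camera_info takes no time and is no camera call.
- env.hand_in(): hands the job in, once; it reports no verdict.
Trained networks look in the newest picture that a camera, given by its name, has taken for a name from the list of things; names that differ only in an ending like _2 or _b are one class to them, and where a whole thing is asked for, a point or a joint stands for the part that bears it (a point fixed in the world has none). Each returns a list of dicts, best first, with "conf" (0 to 1); they miss things now and then, are a little off and sometimes report something else, mostly with a low value. They report only what shows in the picture. A call takes as long as a camera call. They do not tell look-alikes from the thing itself.
- spotter.spot_in(camera, query): "extent" ([left, top, right, bottom] in pixels, round what is visible of it).
The state is a dict: "clock": time; "joint_pos": joint angles; "qvel": joint speeds; "tau": joint torques, N m; "tcp_pos": TCP position; "orientation": TCP orientation; "wrist_force": force on the tool from outside, world axes, zero at the start; "ft_torque": the same for the moment, N m; "finger_gap": finger opening in m.
Only numpy, scipy, OpenCV 4.12 (cv2) and the standard library are available. Lean on these libraries where they do the work, as an engineer would, in place of code of your own. Each camera call takes 0.05 s, during which the arm holds its last target. There are 200 camera calls.

## Task

Check that the finishing turntable's bearing runs freely under the bowl: take the upright crank handle, bring the wheel up to about a quarter turn per second (either way round, never as fast as half a turn per second) and let go with the wheel turning. While it coasts, keep the open gripper with the handle for at least four seconds without touching anything, ready to catch it: centred on the handle to within 25 mm, and no more than 60 mm above its top. Then, while it is still turning, catch the handle with the fingers, hold it until the wheel stands still, let go, and make sure that it stays still: leave the wheel at rest, with the bowl still in its place in the middle and the things around undisturbed.

Things in the scene. Friction and masses are not known exactly. Their poses are not given: they have to be found in the camera images.
- handle_top (a point): Centre of the top face of the crank handle: an upright plain cylinder of dark wood, 30 mm in diameter and 80 mm tall, standing on the wheel's upper face, its axis 115 mm from the axle. Its top stands 150 mm above the table and goes round with the wheel. Like any crank handle it revolves freely on its own pin, so a gripper holding it need not turn with the wheel.
- handle: The same crank handle; origin at the centre of its foot, on the wheel's upper face 70 mm above the table; z up. A steel ferrule (37 mm in diameter, 6 mm high, look only) surrounds its foot.
- wheel (a joint): Angle of the wheel about its upright axle in rad, positive anticlockwise seen from above, no stops (the value runs on past full turns). Nominal: mass 3.9 kg, moment of inertia with handle about 0.041 kg m2, bearing friction 0.003 N m plus 0.002 N m per rad/s, so from 1.6 rad/s it coasts well over 5 s, slowing gradually. The mass varies by about 30 percent.
- turntable: The turntable's grey foot, 200 mm across, fixed to the table; origin under its centre. It carries the wheel: a cast aluminium disc 290 mm in diameter, 22 mm thick, upper face 70 mm above the table. A flat dark steel strip runs over the wheel from the handle through the middle to a dark steel counterweight (44 mm wide, 16 mm high) across from it.
- axle (a point): Point on the wheel's axis on the upper face of the round black rubber pad (124 mm in diameter, 4 mm thick) at the wheel's middle, 74 mm above the table.
- bowl: Small turned bowl of light wood, 84 mm across the rim, 42 mm high (rim 116 mm above the table), about 0.12 kg, standing loose on the pad at the wheel's middle, within 4 mm of the axle at the start; origin at the centre of its underside, z up.
- chuck: Bystander: round steel lathe chuck with four jaws, 90 mm in diameter, 49 mm high, standing on the table; origin at the centre of its underside.
- wax_jar: Bystander: jar with a steel lid, 70 mm in diameter, 70 mm high, standing on the table; origin at the centre of its underside.
- finial: Bystander: turned finial of dark wood, 56 mm across its foot, 95 mm high, standing on the table; origin at the centre of its underside.
- offcut: Bystander: plywood offcut 70 x 140 x 30 mm lying flat on the table; origin at the centre of its underside.
There are look-alikes about, which are no part of the job. Of the things like the bowl, leave any that is blue or pink; of the rest the larger one is meant.

How it is judged:
On the way, in this order (a step that is already met when the one before it is completed fails the run):
1. the wheel is set turning by its handle, at 0.8 rad/s or more while a finger is on the handle ((velocity of joint wheel above 0.8 rad/s or velocity of joint wheel below -0.8 rad/s) and contact force between the fingers and handle above 0.1 N), for 0.05 s.
2. with the wheel coasting at more than 0.5 rad/s and the robot touching neither turntable nor bowl, the TCP stays within 25 mm horizontally of the handle's axis and at most 60 mm above its top for 4 s ((velocity of joint wheel above 0.5 rad/s or velocity of joint wheel below -0.5 rad/s) and contact force between each of the arm, the fingers and turntable below 0.1 N and contact force between each of the fingers, the arm and bowl below 0.1 N and horizontal distance between the grasp point and handle_top below 0.025 m and z of the grasp point in the frame of handle_top below 0.06 m), for 4 s.
3. the handle is caught by the fingers while the wheel still turns (more than 0.2 rad/s) ((velocity of joint wheel above 0.2 rad/s or velocity of joint wheel below -0.2 rad/s) and contact force between the fingers and handle above 0.3 N), for 0.05 s.
4. the fingers on the handle bring the wheel to rest (under 0.1 rad/s) (not (velocity of joint wheel above 0.1 rad/s or velocity of joint wheel below -0.1 rad/s) and contact force between the fingers and handle above 0.3 N), for 0.2 s.
At the end, for the whole second after the job is handed in: The wheel is at rest (under 0.08 rad/s) and released; the bowl stands upright on the wheel's pad, within 20 mm of the axle and at rest; the chuck, jar, finial and offcut are within 20 mm of where they started (not (velocity of joint wheel above 0.08 rad/s or velocity of joint wheel below -0.08 rad/s) and horizontal distance between bowl and axle below 0.02 m and angle between bowl's own z axis and vertical below 0.15 rad and height (world z) of bowl between 0.068 and 0.08 m and linear speed of bowl below 0.02 m/s and distance of each of chuck, wax_jar, finial, offcut from where it was at the start of the episode below 0.02 m); the robot touches nothing.
It fails at once if the wheel turns at 3.1 rad/s (half a turn per second) or faster (velocity of joint wheel above 3.1 rad/s or velocity of joint wheel below -3.1 rad/s).
It fails at once if the bowl slides more than 20 mm off the axle or tips (horizontal distance between bowl and axle above 0.02 m or angle between bowl's own z axis and vertical above 0.3 rad).
It fails at once if a bystander is moved by more than 20 mm (distance of any of chuck, wax_jar, finial, offcut from where it was at the start of the episode above 0.02 m).
It also fails if it takes over 58 s, if anything falls off the work surface, if the arm or the gripper's body presses on something with over 40 N, if the wrist force passes 120 N, or if a joint passes its speed limit or range.

## Working session

There is one attempt and no reset: what is moved stays moved. The work goes in short steps, Python scripts to look and compute and a tool call to move; the robot and the scene stay as the last step left them, time stands still between calls to the robot, and variables do not carry over. Pictures are saved under pics/ and viewed, about 8 in all and at most 12, crops included, and the job is handed in when it is done.

Besides the shell and the picture viewer there is one more tool, called after ">>>" as name(argument=value, ...), one argument or row to a line, values as JSON. play_rows: Moves the arm, as the interface text tells. Its arguments: {"type":"object","properties":{"moves":{"type":"array"},"force":{"type":"number"}},"required":["moves"]}

```bash
mkdir -p pics; ls; cat > h.py <<'E'
import numpy as np, cv2
from workcell import get_state, imaging, env, spotter
def ray(cam,u,v):
    c=imaging.camera_info(cam); x=(u-c["cx"])/c["fx"]; y=(v-c["cy"])/c["fy"]
    rd=np.hypot(x,y); r=rd
    for _ in range(20): r=rd/(1+c["k1"]*r*r)
    s=r/rd if rd>0 else 1
    T=np.array(c["world_to_cam"]); R=T[:3,:3]
    return -R.T@T[:3,3], R.T@np.array([x*s,y*s,1])
def onz(cam,u,v,z):
    o,d=ray(cam,u,v); return o+d*(z-o[2])/d[2]
def proj(cam,p):
    c=imaging.camera_info(cam); T=np.array(c["world_to_cam"]); q=T[:3,:3]@np.array(p)+T[:3,3]
    x,y=q[0]/q[2],q[1]/q[2]; f=1+c["k1"]*(x*x+y*y)
    return np.array([c["fx"]*x*f+c["cx"],c["fy"]*y*f+c["cy"]])
E
python3 - <<'E'
from h import *
s=get_state(); print({k:np.round(v,3).tolist() for k,v in s.items()})
ims=[imaging.read_camera(n) for n in("top","side")]
for n,i in zip(("top","side"),ims): cv2.imwrite(f"pics/{n}0.png",cv2.cvtColor(i,4)); c=imaging.camera_info(n); T=np.array(c["world_to_cam"]); print(n,np.round(-T[:3,:3].T@T[:3,3],3),c["fx"],c["k1"])
for n in("top","side"):
  for q in("handle_top","bowl","turntable","axle"):
    try:
      for d in spotter.spot_in(n,q)[:4]: print(n,q,np.round(d["extent"],1),round(d["conf"],2))
    except Exception as e: print(n,q,e)
E
```

```text
pics
{'clock': 0.0, 'joint_pos': [-1.311, 0.314, 0.045, 1.304, 0.0, 1.431], 'qvel': [-0.001, 0.001, 0.0, 0.001, 0.0, 0.0], 'tau': [0.0, -48.062, 29.854, 0.019, -0.0, 0.0], 'tcp_pos': [0.224, -0.529, 0.249], 'orientation': [-0.001, 0.98, 0.199, -0.0], 'wrist_force': [1.112, -0.352, 1.774], 'ft_torque': [-0.028, 0.019, -0.03], 'finger_gap': 0.085}
top [ 0.437 -0.012  1.571] 453.02619954502825 0.023301994236927945
side [0.074 0.969 0.733] 391.1915796106832 0.027471310531514328
top handle_top [251.  246.  260.2 256. ] 0.46
top handle_top [177.5 279.2 196.6 299.5] 0.36
top bowl [266.7 212.3 293.1 235.6] 0.85
top bowl [187.  211.9 208.1 230.2] 0.83
top bowl [238.9 133.8 265.8 160. ] 0.67
top turntable [237.3 185.6 322.6 271.9] 0.68
top axle [237.3 183.8 321.8 268.8] 0.64
side handle_top [304.4 209.4 313.7 236.1] 0.8
side handle_top [250.2 192.9 341.2 250. ] 0.68
side bowl [282.2 195.4 304.7 216.6] 0.85
side bowl [231.6 263.8 250.8 283.1] 0.7
side bowl [254.5 275.1 281.6 295.2] 0.59
side turntable [248.5 191.1 339.5 250.6] 0.76
side axle [251.4 192.6 342.1 251.3] 0.75
```

```bash
python3 - <<'E'
from h import *
a=cv2.imread("pics/top0.png")
cv2.imwrite("pics/a.png",cv2.resize(a[100:340,140:460],None,fx=2.5,fy=2.5,interpolation=cv2.INTER_CUBIC))
b=cv2.imread("pics/side0.png")
cv2.imwrite("pics/b.png",cv2.resize(b[150:320,170:390],None,fx=3.5,fy=3.5,interpolation=cv2.INTER_CUBIC))
for e,z in(([237.3,185.6,322.6,271.9],.07),([266.7,212.3,293.1,235.6],.116),([251,246,260.2,256],.15),([187,212,208,230],.1),([239,134,266,160],.1)): print(onz("top",(e[0]+e[2])/2,(e[1]+e[3])/2,z))
print(onz("side",309,211,.15),get_state()["clock"])
E
```

```text
[ 0.53915641 -0.02272439  0.07      ]
[ 0.55150506 -0.02226306  0.116     ]
[0.46404995 0.05404808 0.15      ]
[0.56254935 0.24608567 0.1       ]
[0.80837268 0.06805579 0.1       ]
[0.45919602 0.06460243 0.15      ] 0.5
```

View pics/a.png

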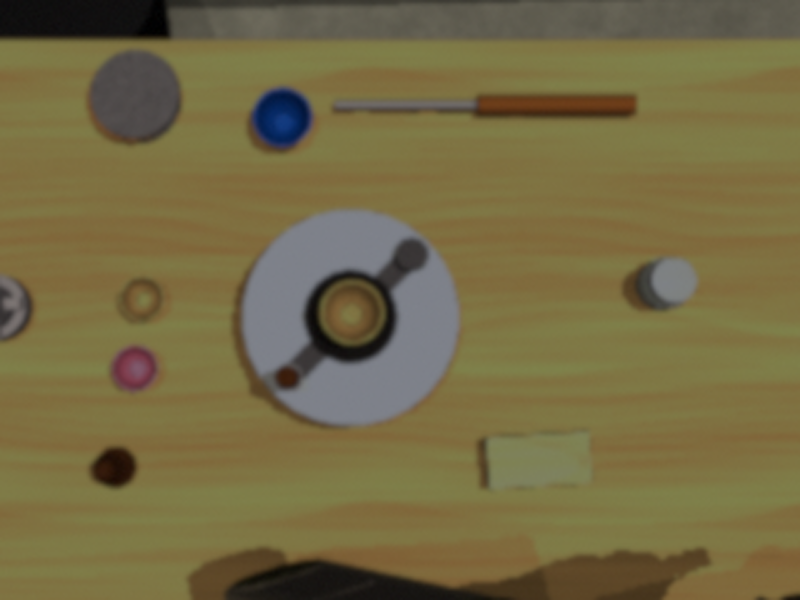

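View pics/b.png

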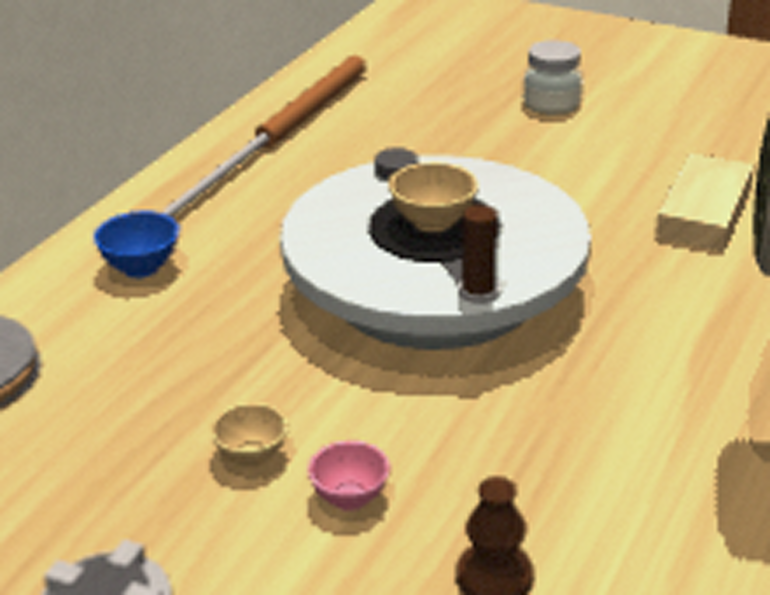

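```bash
python3 - <<'E'
from h import *
from scipy.optimize import least_squares
a=cv2.cvtColor(cv2.imread("pics/top0.png"),cv2.COLOR_BGR2HSV).astype(int)
m=((a[...,1]<60)&(a[...,2]>90)).astype(np.uint8); m[:, :225]=0; m[:,335:]=0; m[:175]=0; m[280:]=0
n,l,st,ce=cv2.connectedComponentsWithStats(m); k=1+st[1:,4].argmax(); print(st[k])
cs=max(cv2.findContours((l==k).astype(np.uint8),0,1)[0],key=cv2.contourArea)
hull=cv2.convexHull(cs)[:,0].astype(float); P=np.array([onz("top",u,v,.07) for u,v in hull])
f=least_squares(lambda q:np.hypot(P[:,0]-q[0],P[:,1]-q[1])-q[2],[.54,-.02,.145],loss="soft_l1",f_scale=.002); print("wheel",f.x)
# dark in wheel: brown handle vs grey counterweight
for nm,cam,box,z in(("top","top0",(240,325,186,272),.15),("side","side0",(295,325,200,242),.11)):
  b=cv2.imread(f"pics/{cam}.png"); hs=cv2.cvtColor(b,cv2.COLOR_BGR2HSV).astype(int)
  g=b.astype(int); mk=((hs[...,2]<110)&(g[...,2]-g[...,0]>20)).astype(np.uint8); M=np.zeros_like(mk); M[box[2]:box[3],box[0]:box[1]]=mk[box[2]:box[3],box[0]:box[1]]
  n,l,st,ce=cv2.connectedComponentsWithStats(M)
  for i in range(1,n):
    if st[i,4]>15: print(nm,st[i],ce[i],onz(nm,*ce[i],z))
c=f.x
for phi in(2.25,2.3,2.35,2.4,2.45): p=[c[0]+.115*np.cos(phi),c[1]+.115*np.sin(phi),.15]; print(phi,np.round(p,4),proj("top",p).round(1),proj("side",p).round(1), "cw",proj("top",[2*c[0]-p[0],2*c[1]-p[1],.086]).round(1))
E
```

```text
[ 236  184   88   87 4488]
wheel [ 0.5477106  -0.02168448  0.14496872]
top [267 211  28  28 458] [281.05021834 224.12445415] [ 0.54827265 -0.02564692  0.15      ]
top [240 245  36  27 160] [251.425 260.25 ] [0.43529609 0.06694969 0.15      ]
top [251 247   8   8  49] [254.53061224 250.42857143] [0.46583198 0.05739997 0.15      ]
side [295 207  17  27 247] [305.01619433 218.76518219] [0.47790732 0.04970427 0.11      ]
2.25 [0.4755 0.0678 0.15  ] [251.2 247.3] [303.4 210.3] cw [306.8 204. ]
2.3 [0.4711 0.0641 0.15  ] [252.4 248.7] [305.3 210. ] cw [305.6 202.7]
2.35 [0.4669 0.0601 0.15  ] [253.7 250.1] [307.2 209.7] cw [304.4 201.4]
2.4 [0.4629 0.056  0.15  ] [255.  251.4] [309.  209.4] cw [303.1 200.2]
2.45 [0.4591 0.0517 0.15  ] [256.4 252.6] [310.8 209. ] cw [301.8 199.1]
```

>>> play_rows(
  moves=[
    {"claw":8.5,"delta_pos":[4,-4,0],"twist":0},
    {"claw":8.5,"delta_pos":[9,-9,0.5],"twist":0},
    {"claw":8.5,"delta_pos":[13.5,-13.5,1],"twist":0},
    {"claw":8.5,"delta_pos":[18,-18,1.5],"twist":0},
    {"claw":8.5,"delta_pos":[22.5,-22.5,2],"twist":0},
    {"claw":8.5,"delta_pos":[27,-27,2.5],"twist":0},
    {"claw":8.5,"delta_pos":[31.5,-31.5,3],"twist":0},
    {"claw":8.5,"delta_pos":[36,-36,3.5],"twist":0},
    {"claw":8.5,"delta_pos":[40,-40,4],"twist":0},
    {"claw":8.5,"delta_pos":[43.5,-43.3,4],"twist":0},
    {"claw":8.5,"delta_pos":[45.2,-44.8,4],"twist":0},
    {"claw":8.5,"delta_pos":[45.2,-44.8,4],"twist":0},
  ],
  force=30,
)

```text
clock: 2.0
tcp_pos: [0.4662, 0.0604, 0.2099]
orientation: [0.0, 0.98, 0.2, 0.0]
wrist_force: [0.5, -0.9, 0.4]
finger_gap: 0.0852
```

```bash
python3 - <<'E'
from h import *
b=imaging.read_camera("side"); t=imaging.read_camera("top")
b=cv2.cvtColor(b,4);t=cv2.cvtColor(t,4)
w=np.hstack([cv2.resize(b[140:290,230:380],(400,400)),cv2.resize(t[150:300,200:350],(400,400))]); cv2.imwrite("pics/c.png",w)
s=get_state(); print(s["clock"],s["tcp_pos"],s["orientation"],s["wrist_force"],s["qvel"].round(3) if hasattr(s["qvel"],"round") else s["qvel"])
print(proj("side",s["tcp_pos"]))
E
```

```text
2.1 [0.46547248 0.05869834 0.20990731] [ 1.63547592e-04  9.80046209e-01  1.98769543e-01 -2.66301274e-04] [-0.25488318 -0.10249012 -0.11955636] [-0.025 -0.009 -0.008 -0.     0.     0.   ]
[308.2658208  191.49749261]
```

View pics/c.png

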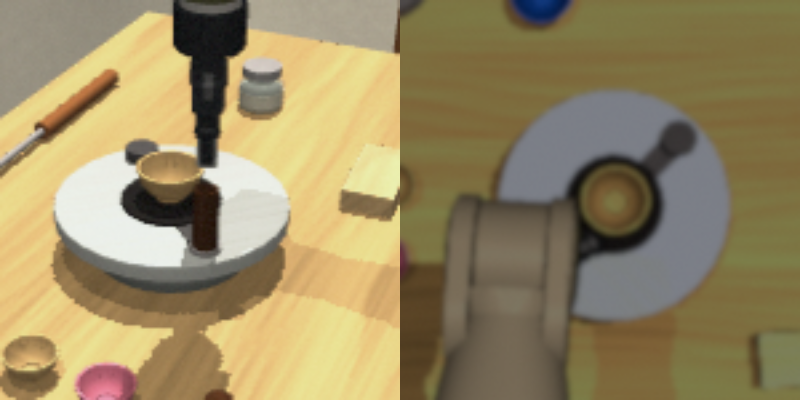

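>>> play_rows(
  moves=[
    {"claw":8.5,"delta_pos":[0,0,2],"twist":0},
    {"claw":8.5,"delta_pos":[0,0,4.5],"twist":0},
    {"claw":8.5,"delta_pos":[0,0,7],"twist":0},
    {"claw":8.5,"delta_pos":[0,0,7.5],"twist":0},
    {"claw":2.6,"delta_pos":[0,0,7.5],"twist":0},
    {"claw":2.6,"delta_pos":[0,0,7.5],"twist":0},
    {"claw":2.6,"delta_pos":[0,0,7.5],"twist":0},
    {"claw":2.6,"delta_pos":[0,0,7.5],"twist":0},
    {"claw":2.6,"delta_pos":[0,0,7.5],"twist":0},
    {"claw":2.6,"delta_pos":[0,0,7.5],"twist":0},
  ],
  force=30,
)

```text
clock: 3.35
tcp_pos: [0.4666, 0.059, 0.1359]
orientation: [0.0, 0.98, 0.199, 0.001]
wrist_force: [0.1, 0.8, 6.3]
finger_gap: 0.0294
```

```bash
cat >> h.py <<'E'
C=np.array([.5477,-.0217]); R=.115; A=.4006
def rows(Pc,phis,zs,C=C,R=R):
    """Pc: commanded xyz at call start; phis, zs per row -> tool deltas cm"""
    x=np.array([np.cos(A),np.sin(A)]); y=np.array([np.sin(A),-np.cos(A)])
    out=[]
    for p,z in zip(phis,zs):
        d=C+R*np.array([np.cos(p),np.sin(p)])-np.array(Pc[:2])
        out.append([round(100*v,1) for v in (x@d,y@d,Pc[2]-z)])
    return out
def world(Pc,d):
    x=np.array([np.cos(A),np.sin(A)]); y=np.array([np.sin(A),-np.cos(A)])
    return np.round(np.r_[np.array(Pc[:2])+(d[0]*x+d[1]*y)/100,Pc[2]-d[2]/100],4).tolist()
E
python3 - <<'E'
from h import *
Pc=[.4655,.0588,.135]
w=np.minimum(np.arange(1,13)*.1,.45); w[-2:]=[.3,.1]
ph=2.364+np.cumsum(w)*.125
r=rows(Pc,ph,[.135]*12); print(r,ph[-1],world(Pc,r[-1]))
E
```

```text
[[np.float64(-0.1), np.float64(0.0), 0.0], [np.float64(-0.4), np.float64(0.2), 0.0], [np.float64(-0.8), np.float64(0.4), 0.0], [np.float64(-1.3), np.float64(0.6), 0.0], [np.float64(-1.8), np.float64(1.0), 0.0], [np.float64(-2.3), np.float64(1.3), 0.0], [np.float64(-2.9), np.float64(1.7), 0.0], [np.float64(-3.3), np.float64(2.1), 0.0], [np.float64(-3.8), np.float64(2.6), 0.0], [np.float64(-4.2), np.float64(3.1), 0.0], [np.float64(-4.5), np.float64(3.4), 0.0], [np.float64(-4.6), np.float64(3.5), 0.0]] 2.8765 [0.4368, 0.0086, 0.135]
```

>>> play_rows(
  moves=[
    {"claw":2.6,"delta_pos":[-0.1,0,0],"twist":0},
    {"claw":2.6,"delta_pos":[-0.4,0.2,0],"twist":0},
    {"claw":2.6,"delta_pos":[-0.8,0.4,0],"twist":0},
    {"claw":2.6,"delta_pos":[-1.3,0.6,0],"twist":0},
    {"claw":2.6,"delta_pos":[-1.8,1.0,0],"twist":0},
    {"claw":2.6,"delta_pos":[-2.3,1.3,0],"twist":0},
    {"claw":2.6,"delta_pos":[-2.9,1.7,0],"twist":0},
    {"claw":2.6,"delta_pos":[-3.3,2.1,0],"twist":0},
    {"claw":2.6,"delta_pos":[-3.8,2.6,0],"twist":0},
    {"claw":2.6,"delta_pos":[-4.2,3.1,0],"twist":0},
    {"claw":2.6,"delta_pos":[-4.5,3.4,0],"twist":0},
    {"claw":2.6,"delta_pos":[-4.6,3.5,0],"twist":0},
  ],
  force=30,
)

```text
clock: 4.85
tcp_pos: [0.4373, 0.0085, 0.1359]
orientation: [0.0, 0.98, 0.198, 0.001]
wrist_force: [-1.1, 0.8, 8.4]
finger_gap: 0.0291
```

```bash
python3 - <<'E'
from h import *
s=get_state(); p=np.array(s["tcp_pos"]);d=p[:2]-C
print(s["clock"],p,np.hypot(*d),np.arctan2(d[1],d[0]),s["wrist_force"],s["ft_torque"],s["qvel"],s["finger_gap"])
# plan spin-up: 2 calls
Pc=[.4368,.0086,.135]
w=np.r_[np.linspace(.2,1.5,8),[1.5]*4]; ph=2.8765+np.cumsum(w)*.125
r=rows(Pc,ph,[.135]*12); print([[float(v) for v in q] for q in r],ph[-1]); P2=world(Pc,r[-1]); print(P2)
E
```

```text
4.85 [0.43725827 0.00848401 0.13588802] 0.11449214296505461 2.8748051789986904 [-1.12715748  0.83297997  8.41359624] [ 0.22852114  0.20902289 -0.01697731] [-0.02125749 -0.00628211 -0.00776467 -0.00317125  0.00655783 -0.02474292] 0.029057156262104582
[[-0.2, 0.2, 0.0], [-0.5, 0.7, 0.0], [-0.9, 1.4, 0.0], [-1.4, 2.4, 0.0], [-1.9, 3.6, 0.0], [-2.3, 5.2, 0.0], [-2.5, 7.1, 0.0], [-2.3, 9.2, 0.0], [-1.7, 11.3, 0.0], [-0.7, 13.2, 0.0], [0.6, 14.9, 0.0], [2.2, 16.4, 0.0]] 4.4765
[0.521, -0.1338, 0.135]
```

>>> play_rows(
  moves=[
    {"claw":2.6,"delta_pos":[-0.2,0.2,0],"twist":0},
    {"claw":2.6,"delta_pos":[-0.5,0.7,0],"twist":0},
    {"claw":2.6,"delta_pos":[-0.9,1.4,0],"twist":0},
    {"claw":2.6,"delta_pos":[-1.4,2.4,0],"twist":0},
    {"claw":2.6,"delta_pos":[-1.9,3.6,0],"twist":0},
    {"claw":2.6,"delta_pos":[-2.3,5.2,0],"twist":0},
    {"claw":2.6,"delta_pos":[-2.5,7.1,0],"twist":0},
    {"claw":2.6,"delta_pos":[-2.3,9.2,0],"twist":0},
    {"claw":2.6,"delta_pos":[-1.7,11.3,0],"twist":0},
    {"claw":2.6,"delta_pos":[-0.7,13.2,0],"twist":0},
    {"claw":2.6,"delta_pos":[0.6,14.9,0],"twist":0},
    {"claw":2.6,"delta_pos":[2.2,16.4,0],"twist":0},
  ],
  force=30,
)

```text
clock: 6.35
tcp_pos: [0.5223, -0.1344, 0.1359]
orientation: [0.0, 0.98, 0.198, 0.001]
wrist_force: [1.7, 5.3, 8.0]
finger_gap: 0.0292
```

```bash
cat >> h.py <<'E'
def stat():
    s=get_state(); p=np.array(s["tcp_pos"]);d=p[:2]-C
    print("t",s["clock"],p.round(4),"r",np.hypot(*d).round(4),"phi",np.arctan2(d[1],d[0]).round(4),"F",np.round(s["wrist_force"],1),"gap",round(s["finger_gap"],4),"q",np.round(s["joint_pos"],2))
    return s
E
python3 - <<'E'
from h import *
s=stat(); print(4.4765-2*np.pi)
Pc=[.521,-.1338,.135]
w=np.r_[[1.5]*5,1.48,1.45,1.43]; ph=4.4765+np.cumsum(w)*.125
r=rows(Pc,ph,[.135]*4+[.145,.160,.175,.18]); print([[float(v) for v in q] for q in r],ph); print(world(Pc,r[-1]))
E
```

```text
t 6.35 [ 0.5223 -0.1344  0.1359] r 0.1155 phi -1.7927 F [1.7 5.3 8. ] gap 0.0292 q [-0.4   0.31 -0.25  1.01  0.    2.34]
-1.8066853071795865
[[1.8, 1.1, 0.0], [3.9, 1.8, 0.0], [6.0, 2.2, 0.0], [8.1, 2.1, 0.0], [10.2, 1.7, -1.0], [12.2, 0.9, -2.5], [13.9, -0.2, -4.0], [15.4, -1.7, -4.5]] [4.664   4.8515  5.039   5.2265  5.414   5.599   5.78025 5.959  ]
[0.6562, -0.0581, 0.18]
```

>>> play_rows(
  moves=[
    {"claw":8.5,"delta_pos":[1.8,1.1,0],"twist":0},
    {"claw":8.5,"delta_pos":[3.9,1.8,0],"twist":0},
    {"claw":8.5,"delta_pos":[6.0,2.2,0],"twist":0},
    {"claw":8.5,"delta_pos":[8.1,2.1,0],"twist":0},
    {"claw":8.5,"delta_pos":[10.2,1.7,-1],"twist":0},
    {"claw":8.5,"delta_pos":[12.2,0.9,-2.5],"twist":0},
    {"claw":8.5,"delta_pos":[13.9,-0.2,-4],"twist":0},
    {"claw":8.5,"delta_pos":[15.4,-1.7,-4.5],"twist":0},
  ],
  force=30,
)

```text
clock: 7.35
tcp_pos: [0.657, -0.0577, 0.1804]
orientation: [0.0, 0.98, 0.198, 0.0]
wrist_force: [0.3, 0.3, -0.0]
finger_gap: 0.085
```

```bash
cat >> h.py <<'E'
def look(name):
    t0=get_state()["clock"]; t=cv2.cvtColor(imaging.read_camera("top"),4); b=cv2.cvtColor(imaging.read_camera("side"),4)
    cv2.imwrite(f"pics/{name}_t.png",t); cv2.imwrite(f"pics/{name}_s.png",b)
    cv2.imwrite(f"pics/{name}.png",np.hstack([cv2.resize(b[140:290,230:380],(400,400)),cv2.resize(t[150:300,200:350],(400,400))]))
    return t0
E
python3 - <<'E'
from h import *
stat(); print(look("d")); print(5.959-2*np.pi)
for p in np.arange(-.5,-.1,.1): q=C+.115*np.array([np.cos(p),np.sin(p)]); print(p,proj("side",[*q,.15]).round(1),proj("side",[*q,.075]).round(1),"cw",proj("top",[*(2*C-q),.086]).round(1))
E
```

```text
t 7.35 [ 0.657  -0.0577  0.1804] r 0.1151 phi -0.318 F [ 0.3  0.3 -0. ] gap 0.085 q [-0.21  0.5   0.16  1.23 -0.    2.53]
7.35
-0.3241853071795866
-0.5 [274.5 179.3] [275.  198.7] cw [262.8 256.7]
-0.4 [271.8 180.3] [272.4 199.7] cw [266.  258.2]
-0.30000000000000004 [269.2 181.3] [269.9 200.9] cw [269.3 259.4]
-0.20000000000000007 [266.9 182.5] [267.6 202.1] cw [272.7 260.3]
```

View pics/d.png

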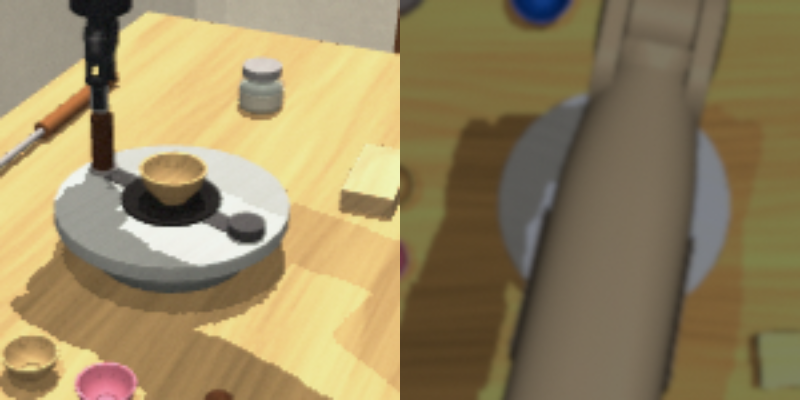

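```bash
cat >> h.py <<'E'
from scipy.integrate import solve_ivp
def coast(phi,w,t0,ts,I=.041):
    s=solve_ivp(lambda t,y:[y[1],-(.003+.002*y[1])/I],(t0,max(ts)+.01),[phi,w],t_eval=ts,rtol=1e-8); return s.y
E
python3 - <<'E'
from h import *
for p in np.arange(-.4,-.1,.05): q=C+.115*np.array([np.cos(p),np.sin(p)]); print(round(p,2),proj("side",[*q,.11]).round(1),"cw",proj("side",[*(2*C-q),.086]).round(1))
b=cv2.imread("pics/d_s.png"); hs=cv2.cvtColor(b,cv2.COLOR_BGR2HSV).astype(int)
for box in((255,285,184,200),(312,332,217,233)):
  g=hs[box[2]:box[3],box[0]:box[1],2]; m=(g<90); v,u=np.nonzero(m); print(u.mean()+box[0],v.mean()+box[2],m.sum())
ts=7.45+.125*np.arange(1,11); y=coast(-.27,1.42,7.40,ts); print(y.round(3).tolist())
Pc=[.6562,-.0581,.18]; r=rows(Pc,y[0],[.18]*10); print([[float(v) for v in q] for q in r],world(Pc,r[-1]))
E
```

```text
-0.4 [272.1 190.8] cw [319.3 224. ]
-0.35 [270.8 191.3] cw [320.6 223.4]
-0.3 [269.6 191.9] cw [321.8 222.6]
-0.25 [268.4 192.5] cw [323.  221.9]
-0.2 [267.2 193.1] cw [324.1 221.1]
-0.15 [266.2 193.7] cw [325.  220.3]
-0.1 [265.2 194.4] cw [325.9 219.5]
267.4308943089431 191.0650406504065 123
321.26666666666665 227.48333333333332 60
[[-0.024, 0.15, 0.321, 0.49, 0.656, 0.821, 0.983, 1.144, 1.302, 1.458], [1.395, 1.378, 1.36, 1.343, 1.325, 1.308, 1.291, 1.274, 1.257, 1.241]]
[[1.9, -2.8, 0.0], [2.6, -4.7, 0.0], [2.9, -6.7, 0.0], [2.9, -8.6, 0.0], [2.6, -10.5, 0.0], [1.9, -12.3, 0.0], [1.0, -13.9, 0.0], [-0.1, -15.4, 0.0], [-1.4, -16.6, 0.0], [-2.9, -17.6, 0.0]] [0.5609, 0.0927, 0.18]
```

>>> play_rows(
  moves=[
    {"claw":8.5,"delta_pos":[1.9,-2.8,0],"twist":0},
    {"claw":8.5,"delta_pos":[2.6,-4.7,0],"twist":0},
    {"claw":8.5,"delta_pos":[2.9,-6.7,0],"twist":0},
    {"claw":8.5,"delta_pos":[2.9,-8.6,0],"twist":0},
    {"claw":8.5,"delta_pos":[2.6,-10.5,0],"twist":0},
    {"claw":8.5,"delta_pos":[1.9,-12.3,0],"twist":0},
    {"claw":8.5,"delta_pos":[1.0,-13.9,0],"twist":0},
    {"claw":8.5,"delta_pos":[-0.1,-15.4,0],"twist":0},
    {"claw":8.5,"delta_pos":[-1.4,-16.6,0],"twist":0},
    {"claw":8.5,"delta_pos":[-2.9,-17.6,0],"twist":0},
  ],
  force=30,
)

```text
clock: 8.7
tcp_pos: [0.5598, 0.0932, 0.1801]
orientation: [0.0, 0.98, 0.199, 0.0]
wrist_force: [0.1, -0.2, -0.0]
finger_gap: 0.0849
```

```bash
cat >> h.py <<'E'
def look1(name):
    t0=get_state()["clock"]; b=cv2.cvtColor(imaging.read_camera("side"),4)
    cv2.imwrite(f"pics/{name}_s.png",b); cv2.imwrite(f"pics/{name}.png",cv2.resize(b[140:290,220:370],(600,600),interpolation=cv2.INTER_CUBIC))
    return t0
def table(lo,hi,n=9):
    for p in np.linspace(lo,hi,n): q=C+.115*np.array([np.cos(p),np.sin(p)]); f=lambda z:(4*(proj("side",z)-[220,140])).round(0).tolist(); print(round(p,2),"top",f([*q,.15]),"foot",f([*q,.07]),"cw",f([*(2*C-q),.086]))
E
python3 - <<'E'
from h import *
stat(); print(look1("e")); table(1.2,1.7)
E
```

```text
t 8.7 [0.5598 0.0932 0.1801] r 0.1156 phi 1.4658 F [ 0.1 -0.2 -0. ] gap 0.0849 q [ 0.02  0.33 -0.11  1.14 -0.    2.77]
8.7
1.2 top [186.0, 258.0] foot [189.0, 347.0] cw [396.0, 232.0]
1.26 top [192.0, 262.0] foot [195.0, 351.0] cw [389.0, 229.0]
1.32 top [199.0, 265.0] foot [202.0, 355.0] cw [383.0, 227.0]
1.39 top [206.0, 268.0] foot [209.0, 358.0] cw [376.0, 224.0]
1.45 top [214.0, 270.0] foot [217.0, 361.0] cw [369.0, 222.0]
1.51 top [222.0, 273.0] foot [224.0, 363.0] cw [362.0, 220.0]
1.58 top [231.0, 275.0] foot [233.0, 366.0] cw [354.0, 218.0]
1.64 top [239.0, 277.0] foot [241.0, 368.0] cw [346.0, 217.0]
1.7 top [249.0, 279.0] foot [250.0, 370.0] cw [339.0, 215.0]
```

View pics/e.png

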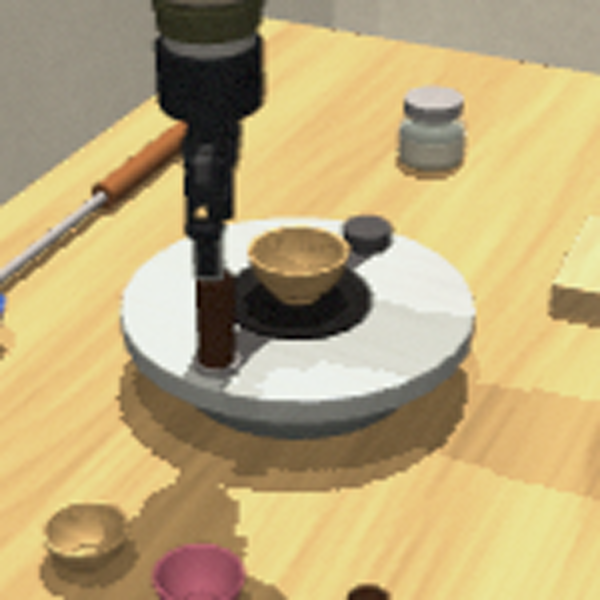

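```bash
python3 - <<'E'
from h import *
ts=8.75+.125*np.arange(1,13); y=coast(1.458,1.241,8.70,ts); print(y[:,-1])
Pc=[.5609,.0927,.18]; r=rows(Pc,y[0],[.18]*12); print([[float(v) for v in q] for q in r],world(Pc,r[-1]))
E
```

```text
[3.22490675 1.04139479]
[[-2.3, -1.0, 0.0], [-4.0, -1.4, 0.0], [-5.7, -1.5, 0.0], [-7.4, -1.4, 0.0], [-9.0, -1.0, 0.0], [-10.5, -0.4, 0.0], [-12.0, 0.4, 0.0], [-13.2, 1.4, 0.0], [-14.3, 2.5, 0.0], [-15.3, 3.7, 0.0], [-16.0, 5.0, 0.0], [-16.6, 6.4, 0.0]] [0.433, -0.031, 0.18]
```

>>> play_rows(
  moves=[
    {"claw":8.5,"delta_pos":[-2.3,-1.0,0],"twist":0},
    {"claw":8.5,"delta_pos":[-4.0,-1.4,0],"twist":0},
    {"claw":8.5,"delta_pos":[-5.7,-1.5,0],"twist":0},
    {"claw":8.5,"delta_pos":[-7.4,-1.4,0],"twist":0},
    {"claw":8.5,"delta_pos":[-9.0,-1.0,0],"twist":0},
    {"claw":8.5,"delta_pos":[-10.5,-0.4,0],"twist":0},
    {"claw":8.5,"delta_pos":[-12.0,0.4,0],"twist":0},
    {"claw":8.5,"delta_pos":[-13.2,1.4,0],"twist":0},
    {"claw":8.5,"delta_pos":[-14.3,2.5,0],"twist":0},
    {"claw":8.5,"delta_pos":[-15.3,3.7,0],"twist":0},
    {"claw":8.5,"delta_pos":[-16.0,5.0,0],"twist":0},
    {"claw":8.5,"delta_pos":[-16.6,6.4,0],"twist":0},
  ],
  force=30,
)

```text
clock: 10.25
tcp_pos: [0.4333, -0.032, 0.18]
orientation: [0.0, 0.98, 0.198, 0.0]
wrist_force: [-0.1, -0.1, -0.2]
finger_gap: 0.0849
```

```bash
python3 - <<'E'
from h import *
stat(); print(look1("f")); table(3.0,3.4)
E
```

```text
t 10.25 [ 0.4333 -0.032   0.18  ] r 0.1149 phi -3.0517 F [-0.1 -0.1 -0.2] gap 0.0849 q [-0.26  0.08 -0.42  1.07 -0.    2.48]
10.25
3.0 top [424.0, 249.0] foot [420.0, 338.0] cw [185.0, 240.0]
3.05 top [428.0, 246.0] foot [423.0, 335.0] cw [181.0, 243.0]
3.1 top [431.0, 243.0] foot [427.0, 331.0] cw [177.0, 246.0]
3.15 top [434.0, 239.0] foot [429.0, 328.0] cw [174.0, 249.0]
3.2 top [437.0, 236.0] foot [432.0, 324.0] cw [171.0, 252.0]
3.25 top [439.0, 233.0] foot [434.0, 321.0] cw [168.0, 255.0]
3.3 top [441.0, 229.0] foot [436.0, 317.0] cw [165.0, 258.0]
3.35 top [442.0, 226.0] foot [437.0, 313.0] cw [163.0, 262.0]
3.4 top [443.0, 222.0] foot [438.0, 310.0] cw [161.0, 265.0]
```

View pics/f.png

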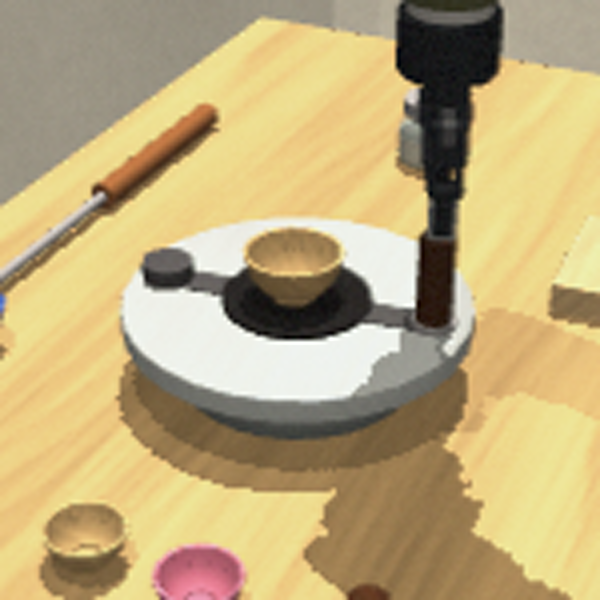

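```bash
python3 - <<'E'
from h import *
ts=10.3+.125*np.arange(1,13); y=coast(3.223,1.041,10.25,ts); print(y[:,-1])
Pc=[.433,-.031,.18]; r=rows(Pc,y[0],[.18]*12); print([[float(v) for v in q] for q in r],world(Pc,r[-1]))
E
```

```text
[4.69133639 0.8559592 ]
[[-0.5, 2.0, 0.0], [-0.6, 3.5, 0.0], [-0.5, 4.9, 0.0], [-0.3, 6.3, 0.0], [0.1, 7.6, 0.0], [0.7, 8.9, 0.0], [1.4, 10.0, 0.0], [2.2, 11.1, 0.0], [3.1, 12.0, 0.0], [4.1, 12.8, 0.0], [5.1, 13.5, 0.0], [6.2, 14.1, 0.0]] [0.5451, -0.1367, 0.18]
```

>>> play_rows(
  moves=[
    {"claw":8.5,"delta_pos":[-0.5,2.0,0],"twist":0},
    {"claw":8.5,"delta_pos":[-0.6,3.5,0],"twist":0},
    {"claw":8.5,"delta_pos":[-0.5,4.9,0],"twist":0},
    {"claw":8.5,"delta_pos":[-0.3,6.3,0],"twist":0},
    {"claw":8.5,"delta_pos":[0.1,7.6,0],"twist":0},
    {"claw":8.5,"delta_pos":[0.7,8.9,0],"twist":0},
    {"claw":8.5,"delta_pos":[1.4,10.0,0],"twist":0},
    {"claw":8.5,"delta_pos":[2.2,11.1,0],"twist":0},
    {"claw":8.5,"delta_pos":[3.1,12.0,0],"twist":0},
    {"claw":8.5,"delta_pos":[4.1,12.8,0],"twist":0},
    {"claw":8.5,"delta_pos":[5.1,13.5,0],"twist":0},
    {"claw":8.5,"delta_pos":[6.2,14.1,0],"twist":0},
  ],
  force=30,
)

```text
clock: 11.8
tcp_pos: [0.546, -0.1366, 0.1799]
orientation: [-0.0, 0.98, 0.199, -0.0]
wrist_force: [0.6, 0.2, 0.8]
finger_gap: 0.0849
```

```bash
python3 - <<'E'
from h import *
stat(); print(look1("g")); table(4.5,4.9)
E
```

```text
t 11.8 [ 0.546  -0.1366  0.1799] r 0.1149 phi -1.5859 F [0.6 0.2 0.8] gap 0.0849 q [-0.39  0.32 -0.12  1.13 -0.    2.35]
11.8
4.5 top [381.0, 158.0] foot [379.0, 242.0] cw [205.0, 339.0]
4.55 top [376.0, 157.0] foot [373.0, 240.0] cw [211.0, 341.0]
4.6 top [370.0, 155.0] foot [368.0, 238.0] cw [217.0, 343.0]
4.65 top [364.0, 154.0] foot [362.0, 236.0] cw [223.0, 346.0]
4.7 top [358.0, 152.0] foot [356.0, 235.0] cw [230.0, 348.0]
4.75 top [352.0, 151.0] foot [350.0, 233.0] cw [237.0, 349.0]
4.8 top [345.0, 150.0] foot [344.0, 232.0] cw [244.0, 351.0]
4.85 top [339.0, 149.0] foot [337.0, 231.0] cw [251.0, 352.0]
4.9 top [332.0, 148.0] foot [331.0, 230.0] cw [258.0, 354.0]
```

View pics/g.png

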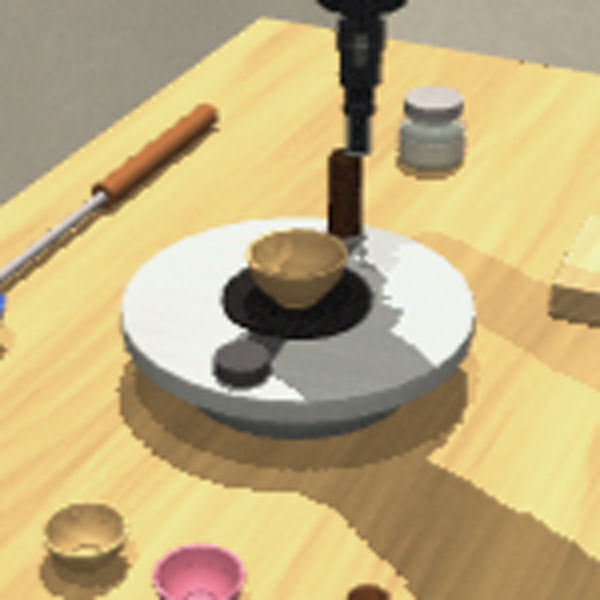

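```bash
cat > fit.py <<'E'
from h import *
from scipy.optimize import least_squares
D=[(7.40,-.26),(8.70,1.46),(10.25,3.23),(11.8,4.795)]
def fit(D):
    T=np.array([d[0] for d in D]);P=np.array([d[1] for d in D])
    f=least_squares(lambda q:np.r_[coast(q[0],q[1],7.40,T,q[2])[0]-P,(q[2]-.041)/.012*.03],[-.26,1.42,.041]); print(f.x,f.fun.round(3)); return f.x
E
python3 - <<'E'
from fit import *
q=fit(D); ts=11.85+.125*np.arange(1,11); y=coast(q[0],q[1],7.4,ts,q[2]); print(y[:,-1])
Pc=[.5451,-.1367,.18]; r=rows(Pc,y[0],[.18]*10); print([[float(v) for v in q] for q in r],world(Pc,r[-1]))
E
```

```text
[-0.2605336   1.39393636  0.04858158] [-0.001 -0.007  0.017 -0.009  0.019]
[5.89242398 0.78864699]
[[2.8, 0.8, 0.0], [4.1, 1.0, 0.0], [5.3, 1.0, 0.0], [6.6, 0.9, 0.0], [7.8, 0.6, 0.0], [8.9, 0.2, 0.0], [10.0, -0.3, 0.0], [11.0, -0.9, 0.0], [12.0, -1.5, 0.0], [12.8, -2.3, 0.0]] [0.654, -0.0656, 0.18]
```

>>> play_rows(
  moves=[
    {"claw":8.5,"delta_pos":[2.8,0.8,0],"twist":0},
    {"claw":8.5,"delta_pos":[4.1,1.0,0],"twist":0},
    {"claw":8.5,"delta_pos":[5.4,1.0,0],"twist":0},
    {"claw":8.5,"delta_pos":[6.6,0.9,0],"twist":0},
    {"claw":8.5,"delta_pos":[7.8,0.6,0],"twist":0},
    {"claw":8.5,"delta_pos":[8.9,0.2,0],"twist":0},
    {"claw":8.5,"delta_pos":[10.0,-0.3,0],"twist":0},
    {"claw":8.5,"delta_pos":[11.0,-0.9,0],"twist":0},
    {"claw":8.5,"delta_pos":[12.0,-1.5,0],"twist":0},
    {"claw":8.5,"delta_pos":[12.8,-2.3,0],"twist":0},
  ],
  force=30,
)

```text
clock: 13.1
tcp_pos: [0.6545, -0.0649, 0.1799]
orientation: [0.0, 0.98, 0.199, 0.0]
wrist_force: [0.2, -0.7, -0.3]
finger_gap: 0.0846
```

```bash
python3 - <<'E'
from h import *
stat(); print(look1("i")); table(5.7,6.1)
E
```

```text
t 13.1 [ 0.6545 -0.0649  0.1799] r 0.1152 phi -0.3847 F [ 0.2 -0.7 -0.3] gap 0.0846 q [-0.22  0.5   0.16  1.23 -0.    2.52]
13.1
5.7 top [228.0, 155.0] foot [230.0, 237.0] cw [376.0, 345.0]
5.75 top [222.0, 156.0] foot [224.0, 239.0] cw [382.0, 343.0]
5.8 top [216.0, 158.0] foot [218.0, 241.0] cw [388.0, 340.0]
5.85 top [211.0, 160.0] foot [213.0, 243.0] cw [393.0, 338.0]
5.9 top [205.0, 162.0] foot [208.0, 245.0] cw [399.0, 335.0]
5.95 top [200.0, 164.0] foot [203.0, 247.0] cw [404.0, 332.0]
6.0 top [195.0, 166.0] foot [198.0, 249.0] cw [409.0, 330.0]
6.05 top [190.0, 168.0] foot [193.0, 252.0] cw [413.0, 327.0]
6.1 top [186.0, 171.0] foot [189.0, 254.0] cw [418.0, 323.0]
```

View pics/i.png

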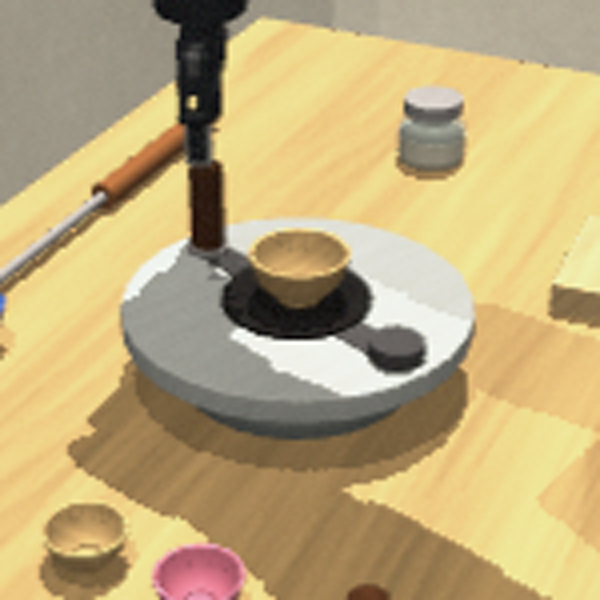

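```bash
python3 - <<'E'
from fit import *
q=fit(D+[(13.1,5.892)]); ts=13.15+.125*np.arange(1,13); y=coast(q[0],q[1],7.4,ts,q[2]); print(y[:,-1])
Pc=[.654,-.0656,.18]; r=rows(Pc,y[0],[.18,.165,.15,.135]+[.135]*8); print([[float(v) for v in q] for q in r],world(Pc,r[-1]))
E
```

```text
[-0.26055973  1.39404054  0.04855668] [-0.001 -0.007  0.017 -0.009  0.     0.019]
[7.00332361 0.64691849]
[[1.0, -1.2, 0.0], [1.7, -2.1, 1.5], [2.2, -3.0, 3.0], [2.6, -4.0, 4.5], [3.0, -5.0, 4.5], [3.2, -6.0, 4.5], [3.4, -7.0, 4.5], [3.4, -8.0, 4.5], [3.4, -9.0, 4.5], [3.3, -10.0, 4.5], [3.1, -10.9, 4.5], [2.8, -11.8, 4.5]] [0.6338, 0.054, 0.135]
```

>>> play_rows(
  moves=[
    {"claw":8.5,"delta_pos":[1.0,-1.2,0],"twist":0},
    {"claw":8.5,"delta_pos":[1.7,-2.1,1.5],"twist":0},
    {"claw":8.5,"delta_pos":[2.2,-3.0,3.0],"twist":0},
    {"claw":8.5,"delta_pos":[2.6,-4.0,4.5],"twist":0},
    {"claw":2.6,"delta_pos":[3.0,-5.0,4.5],"twist":0},
    {"claw":2.6,"delta_pos":[3.2,-6.0,4.5],"twist":0},
    {"claw":2.6,"delta_pos":[3.4,-7.0,4.5],"twist":0},
    {"claw":2.6,"delta_pos":[3.4,-8.0,4.5],"twist":0},
    {"claw":2.6,"delta_pos":[3.4,-9.0,4.5],"twist":0},
    {"claw":2.6,"delta_pos":[3.3,-10.0,4.5],"twist":0},
    {"claw":2.6,"delta_pos":[3.1,-10.9,4.5],"twist":0},
    {"claw":2.6,"delta_pos":[2.8,-11.8,4.5],"twist":0},
  ],
  force=30,
)

```text
clock: 14.65
tcp_pos: [0.6347, 0.0548, 0.136]
orientation: [0.0, 0.98, 0.199, 0.001]
wrist_force: [2.8, 3.1, 6.2]
finger_gap: 0.0291
```

```bash
python3 - <<'E'
from h import *
stat()
Pc=[.6338,.054,.135]; w=np.r_[.6,.5,.4,.3,.2,.1,[0]*6]; r=rows(Pc,7.003+np.cumsum(w)*.125,[.135]*12); print([[float(v) for v in q] for q in r],world(Pc,r[-1]))
E
```

```text
t 14.65 [0.6347 0.0548 0.136 ] r 0.1158 phi 0.7215 F [2.8 3.1 6.2] gap 0.0291 q [-0.04  0.48  0.01  1.1   0.    2.7 ]
[[-0.3, -0.8, 0.0], [-0.6, -1.5, 0.0], [-0.8, -2.0, 0.0], [-1.0, -2.3, 0.0], [-1.2, -2.6, 0.0], [-1.3, -2.7, 0.0], [-1.3, -2.7, 0.0], [-1.3, -2.7, 0.0], [-1.3, -2.7, 0.0], [-1.3, -2.7, 0.0], [-1.3, -2.7, 0.0], [-1.3, -2.7, 0.0]] [0.6113, 0.0738, 0.135]
```

Caught (gap 29 mm while moving). Now slow to rest and hold.

>>> play_rows(
  moves=[
    {"claw":2.6,"delta_pos":[-0.3,-0.8,0],"twist":0},
    {"claw":2.6,"delta_pos":[-0.6,-1.5,0],"twist":0},
    {"claw":2.6,"delta_pos":[-0.8,-2.0,0],"twist":0},
    {"claw":2.6,"delta_pos":[-1.0,-2.3,0],"twist":0},
    {"claw":2.6,"delta_pos":[-1.2,-2.6,0],"twist":0},
    {"claw":2.6,"delta_pos":[-1.3,-2.7,0],"twist":0},
    {"claw":2.6,"delta_pos":[-1.3,-2.7,0],"twist":0},
    {"claw":2.6,"delta_pos":[-1.3,-2.7,0],"twist":0},
    {"claw":2.6,"delta_pos":[-1.3,-2.7,0],"twist":0},
    {"claw":2.6,"delta_pos":[-1.3,-2.7,0],"twist":0},
    {"claw":2.6,"delta_pos":[-1.3,-2.7,0],"twist":0},
    {"claw":2.6,"delta_pos":[-1.3,-2.7,0],"twist":0},
  ],
  force=30,
)

```text
clock: 16.15
tcp_pos: [0.6119, 0.0744, 0.136]
orientation: [-0.0, 0.98, 0.199, 0.001]
wrist_force: [2.2, 2.3, 7.8]
finger_gap: 0.0293
```

>>> play_rows(
  moves=[
    {"claw":2.6,"delta_pos":[0,0,0],"twist":0},
    {"claw":2.6,"delta_pos":[0,0,0],"twist":0},
    {"claw":8.5,"delta_pos":[0,0,0],"twist":0},
    {"claw":8.5,"delta_pos":[0,0,0],"twist":0},
    {"claw":8.5,"delta_pos":[0,0,0],"twist":0},
    {"claw":8.5,"delta_pos":[0,0,0],"twist":0},
    {"claw":8.5,"delta_pos":[0,0,0],"twist":0},
    {"claw":8.5,"delta_pos":[0,0,0],"twist":0},
    {"claw":8.5,"delta_pos":[0,0,-2],"twist":0},
    {"claw":8.5,"delta_pos":[0,0,-4],"twist":0},
    {"claw":8.5,"delta_pos":[0,0,-6],"twist":0},
    {"claw":8.5,"delta_pos":[0,0,-6],"twist":0},
  ],
  force=30,
)

```text
clock: 17.65
tcp_pos: [0.6127, 0.0738, 0.1967]
orientation: [0.0, 0.98, 0.199, 0.002]
wrist_force: [-0.2, 0.1, -0.6]
finger_gap: 0.085
```

```bash
python3 - <<'E'
from h import *
stat(); look1("j"); 
E
```

```text
t 17.65 [0.6127 0.0738 0.1967] r 0.1155 phi 0.9734 F [-0.2  0.1 -0.6] gap 0.085 q [-0.01  0.41  0.06  1.21 -0.    2.73]
```

>>> play_rows(
  moves=[
    {"claw":8.5,"delta_pos":[0,0,-1],"twist":0},
    {"claw":8.5,"delta_pos":[0,0,-2],"twist":0},
    {"claw":8.5,"delta_pos":[0,0,-3],"twist":0},
    {"claw":8.5,"delta_pos":[0,0,-3],"twist":0},
    {"claw":8.5,"delta_pos":[0,0,-3],"twist":0},
    {"claw":8.5,"delta_pos":[0,0,-3],"twist":0},
    {"claw":8.5,"delta_pos":[0,0,-3],"twist":0},
    {"claw":8.5,"delta_pos":[0,0,-3],"twist":0},
    {"claw":8.5,"delta_pos":[0,0,-3],"twist":0},
    {"claw":8.5,"delta_pos":[0,0,-3],"twist":0},
    {"claw":8.5,"delta_pos":[0,0,-3],"twist":0},
    {"claw":8.5,"delta_pos":[0,0,-3],"twist":0},
  ],
)

```text
clock: 19.2
tcp_pos: [0.6115, 0.0738, 0.225]
orientation: [0.0, 0.98, 0.199, 0.0]
wrist_force: [0.8, -0.3, -0.1]
finger_gap: 0.0846
```

```bash
python3 - <<'E'
from h import *
stat(); look1("k")
a,b=cv2.imread("pics/j.png"),cv2.imread("pics/k.png")
d=cv2.absdiff(a,b)[180:460,100:500].max(2); print("diff wheel region >40:",(d>40).sum())
cv2.imwrite("pics/jk.png",np.hstack([a[:,100:500],b[:,100:500]]))
E
```

```text
t 19.2 [0.6115 0.0738 0.225 ] r 0.1148 phi 0.9818 F [ 0.8 -0.3 -0.1] gap 0.0846 q [-0.01  0.4   0.11  1.28 -0.    2.73]
diff wheel region >40: 1555
```

View pics/jk.png

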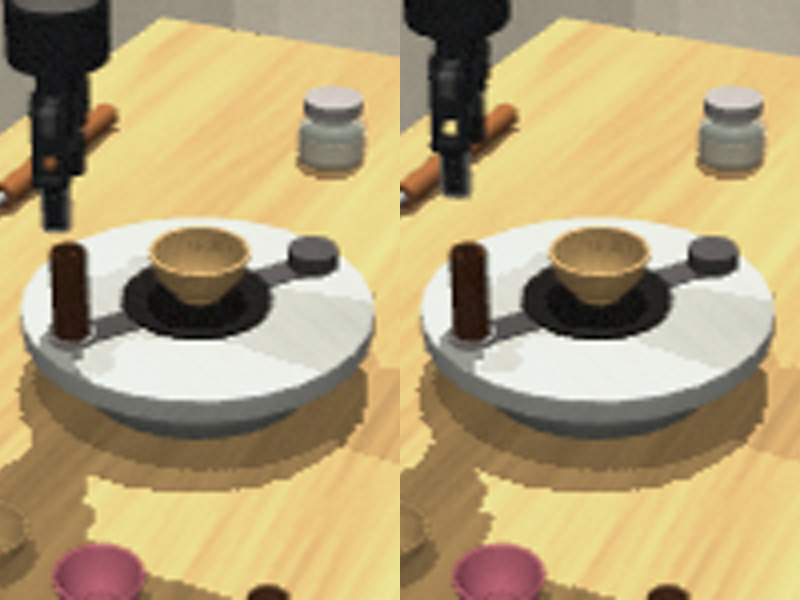

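Over the 1.55 s between the two pictures, the handle (u≈68) and the counterweight (u≈313) stay put, and the bowl stands in the middle. Only the gripper's shadow has changed.

```bash
python3 -c "
from h import *
env.hand_in(); print(get_state()['clock'])"
```

```text
the job is handed in; nothing more can be done
the job is handed in; nothing more can be done
```

I spun the wheel up by its handle, let it coast with the open gripper over the handle, caught it, brought it to rest and released it. The job is handed in at about 19.3 s; no verdict was reported.

- **Spin-up:** commanded to about 1.5 rad/s anticlockwise. The arm followed closely, so the wheel stayed well below the 3.1 rad/s limit.
- **Coasting:** the open gripper stayed 30 mm above the handle top for over 5 s. My camera estimates put the wheel at about 1.4 rad/s after release and 0.8 rad/s at the last look before the catch. The tool was at most about 14–16 mm off the handle axis, during camera pauses and once when my coasting estimate lagged by about 0.1 rad. I refitted the wheel's inertia to about 0.0486 kg m² after that, and the next look agreed.
- **Catch:** I closed the fingers on the handle with the wheel turning at about 0.7 rad/s, slowed it to rest over 0.75 s, held it for 1 s and let go.
- **Last checks:** the side pictures taken 1.55 s apart after release show the handle and counterweight in the same place, the bowl centred on the pad and the jar where it was. A plain pixel difference between them flagged 1555 pixels, which I put down to the gripper's shadow and the gripper moving up.
- **Not checked:** I did not re-measure the chuck, finial and offcut at the end. The fingers stayed above them throughout, and the wrist force stayed under about 10 N at every reading.

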